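# Offer the painted tile up to the lid of a keepsake box

### The job

The contact cement in the recess on this keepsake box's lid is ready and will grab the tile at the first touch, so the tile has to be lined up in the air. First press the open lid down until it snaps past its catch and is fully shut; then pick the painted oblong tile off the banding wheel, carry it over the pots without knocking anything about, and line it up over the recess: level, centred and square with it, painted face up, about a centimetre above the frame. Finish there, still holding the tile steady in the gripper: the tile must not touch the box at any time, and must not be put down or let go.

Things in the scene. Friction and masses are not known exactly. Their poses are not given: they have to be found in the camera images.
- box: Wooden keepsake box with cream painted panels and flowers, fixed to the table: 140 mm deep (its x) by 200 mm wide (its y), walls 62 mm high, with a hinged wooden lid. Origin: centre of its underside, on the table; x points from the front (catch side, towards the robot) to the hinge side, z up. It may stand on the left or on the right of the pots, turned up to 0.35 rad.
- box_lid (a joint): Opening angle of the box's lid in rad: 0 fully shut, growing as the front edge rises; starts between 0.45 and 0.95. A friction hinge keeps it where it is left; it moves under less than 2 N at lid_press. From about 0.10 down to 0.03 rad the lid rides over a sprung ball catch, which takes about 10 N at lid_press; past that it snaps fully shut against a rigid stop and stays.
- lid_hinge (a point): Middle of the lid's hinge axis, which runs along the box's y (65 mm behind the box's middle, 62.5 mm above the table). The lid is a 10 mm board lying, when shut, 0 to 10 mm above the hinge and reaching 135 mm from the hinge axis to its front edge. The point turns with the lid: its x runs from the front edge to the hinge, z is out of the lid's outer face.
- lid_press (a point): Point on the lid's outer face where it can be pressed: in the middle of the plain strip along the front edge, 120 mm from the hinge axis and 10 mm above it, 15 mm behind the front edge; the frame begins 19 mm further back. Turns with the lid as lid_hinge does.
- seat (a point): Centre of the recess on the lid's outer face, at the level of the top of the dark frame around it (76.5 mm above the table when shut). The recess, straw coloured, is 56 mm along the point's x (front to back) by 80 mm along its y, its floor 4 mm below the frame's top; the frame is 8 mm wide and 4 mm proud of the lid. z is out of the lid's outer face; turns with the lid.
- tile: The cream oblong ceramic tile, painted with a maroon border and an ochre and maroon flower: 72 mm (its x) by 48 mm (its y), 10 mm thick, 50 to 105 g. Origin: centre of its underside; z up out of the painted face. It starts flat on the banding wheel, 60 mm above the table, at any yaw, and is to go with its x along the seat's y, either way round (the painting is the same after a half turn).
- wheel: Banding wheel, a potter's small turntable, fixed and locked: round aluminium head of 140 mm diameter, 14 mm thick, its flat top 60 mm above the table, on a dark iron foot of 110 mm diameter. Origin: centre of its foot, on the table. It stands on the other side of the pots from the box.
- lacquer_pot: Bystander between box and wheel: brown turned pot with a cream band, 68 mm diameter, 85 mm high, loose. Origin: centre of its underside.
- paint_bottle: Bystander between box and wheel: purple paint bottle with a white cap, 48 mm diameter, 114 mm high, loose. Origin: centre of its underside.
- clay_jar: Bystander between box and wheel: cream clay jar with a maroon rim, 72 mm diameter, 95 mm high, loose. Origin: centre of its underside.
- brush_cup: Bystander at the back of the table: blue ceramic cup, 72 mm diameter, 95 mm high, with brushes that stand up to 205 mm above the table, loose. Origin: centre of its underside.
- spare_tile: Bystander near the robot: square tile, 58 mm by 58 mm by 10 mm, with a purple and brown flower, flat on the table. Not the one to use. Origin: centre of its underside.
- bowl: Bystander on the robot's left: open brown bowl, 110 mm diameter, 45 mm high, loose. Origin: centre of its underside.
- brush: Bystander: paint brush of 190 mm with an ochre handle, 20 mm thick, lying on the table on the robot's right. Origin: its middle, underside.
Mind the look-alikes: they are no part of the job. Leave any orange look-alike of the tile alone.

How it is judged (in metres and radians):
On the way, in this order (a step that is already met when the one before it is completed fails the run):
1. the lid is pressed past its catch and fully shut, with the tile still lying on the wheel (value of joint box_lid below 0.03 rad and distance of tile from where it was at the start of the episode below 0.01 m), for 0.2 s.
2. the tile is lifted off the wheel in the gripper (height (world z) of tile above 0.09 m and contact force between the fingers and tile above 0.5 N), for 0.2 s.
At the end, for the whole second after the job is handed in: Lid shut (under 0.03 rad). Tile held in the fingers, still, touching nothing else, face up, level within 0.08 rad, underside 4 to 18 mm above the frame's top, centre within 5 mm of the recess's, long sides parallel within 0.09 rad. Bystanders within 20 mm of their places and upright (value of joint box_lid below 0.03 rad and horizontal distance between tile and seat below 0.005 m and z of tile in the frame of seat between 0.004 and 0.018 m and angle between the x axis of tile and the y axis of seat, either way round below 0.09 rad and angle between tile's own z axis and vertical below 0.08 rad and contact force between the fingers and tile above 0.5 N and contact force between tile and box below 0.05 N and linear speed of tile below 0.02 m/s and angular speed of tile below 0.15 rad/s and distance of each of lacquer_pot, paint_bottle, clay_jar, brush_cup, spare_tile, bowl, brush from where it was at the start of the episode below 0.02 m and angle between each of lacquer_pot, paint_bottle, clay_jar, brush_cup, bowl's own z axis and vertical below 0.2 rad); the arm keeps its last pose, push and grip.
It fails at once if the tile touches the box or its lid (contact force between tile and box above 0.3 N).
It fails at once if another thing on the table is knocked out of place or over (distance of any of lacquer_pot, paint_bottle, clay_jar, brush_cup, spare_tile, bowl, brush from where it was at the start of the episode above 0.02 m or angle between any of lacquer_pot, paint_bottle, clay_jar, brush_cup, bowl's own z axis and vertical above 0.2 rad).
It also fails if it takes over 61 s, if anything falls off the work surface, if the arm or the gripper's body presses on something with over 40 N, if the wrist force passes 120 N, or if a joint passes its speed limit or range.

### The arm

A 6-joint arm with a two-finger parallel gripper is mounted at the origin on the work surface. World frame = base frame: x ahead of the robot, y to its left, z up, the work surface at z = 0. Lengths are in mm, angles in degrees, forces in N, time in s.
With the tool pointing down it reaches from about 325 to 850 mm from the base axis. Payload 4.4 kg.
Tool frame: the origin (TCP) lies between the finger pads; the fingertips stand 25 mm ahead of it and the grasp point (between the pads) lies 6 mm ahead of it; z points along the fingers, y is the line along which they close (so a half turn about z gives the same grasp; the last joint's range is limited). The gripper opens to 94 mm and grips with 3 to 60 N. Pads are 16 mm wide; open, the fingers measure 119 mm over their backs; the gripper's body (75 mm by 177 mm) begins 78 mm behind the grasp point.
Start: joints at [67.695, 11.837, 88.321, -0, 79.842, -8.623], TCP at [136.018, 558.683, 230.447] pointing down, gripper open.
Joint ranges: [-156.59, 156.59], [-49.26, 127.26], [12.9, 141.05], [-63.56, 243.56], [4.71, 150.69], [-161.64, 161.64]. Speed limits (degrees/s): [159.86, 159.86, 180, 180, 180, 180].

### API

Orientations are given as [roll, pitch, yaw] about the fixed x, y, z axes, in that order (R = Rz(yaw) Ry(pitch) Rx(roll)).
In Python, from workcell import manip gives the robot as it stands.
- The arm moves only by the shell command python3 -m inch 'ROWS' [OPENING] [FORCE]. ROWS is a JSON object whose one key "increments" holds a list that holds one entry, the list of rows, each a list of 6 numbers: the shift along the tool's x, y, z in units of 40 mm (1.0 is 40 mm), then the turn, a rotation vector about the tool's x, y, z in units of 6 degrees (1.0 is 6 degrees). A call has 1 to 5 rows; each row shifts and turns the commanded pose from where the row before left it, along the tool's axes as they then stand; what a row does not reach is not made up. A row lasts 1/8 s, in which the tool goes at most 62.5 mm and 10.7 degrees, less where a joint would pass 70% of its speed; a pose out of reach is approached as far as the arm can. A call is refused whole if a number of a shift passes 1 or a number of a turn 1, either way. A call with a gripper value outside its range is refused whole. OPENING is the finger opening in mm, from 0 to 94, set as the call begins (- or left out, the last holds). The fingers move at their own pace and stop on an object; FORCE is the grip in N (left out, the last holds). Time passes only in rows, so rows that do not move let the fingers close. It gives the time, the measured TCP pose, the force, the opening and the grip force at its end, in the units of the state.
- manip.read_state(): the state, without advancing time (a new reading comes with each control period).
- manip.capture(name): name is "scene" or "side" or "wrist"; returns (picture, depth): 384x512x3 uint8, red, green, blue; 384x512 float32, mm along the optical axis (not along the pixel's ray), 0 where there is no reading.
- manip.camera_params(name): a dict with "intrinsics" (3x3 intrinsics, pixels), "k1" (the pictures are not rectified: a ray, as slopes to the right and down, at radius r is drawn at 1 + k1 r^2 times it, then the intrinsics apply), "R" (3x3) and "t" (3): a world point X has camera coordinates R X + t; the wrist camera has in their place "tool_from_camera" (4x4, takes a point from camera to tool coordinates, whose origin is the TCP and whose axes are the flange's). Camera axes: x right, y down, z forward; pixel columns grow to the right and rows downward; lengths in mm; the calibration is good to about 2 mm. A picture is of the moment at which its call begins: read the wrist's pose just before it. camera_params takes no time and is no camera call.
- manip.job_done(): hands the job in; it is judged then, once.
The state is a dict: "time": time; "qpos": joint angles; "qd": joint speeds; "effort": joint torques, N m; "tool_pos": TCP position; "tool_rot": TCP orientation; "contact_force": force on the tool from outside, world axes, zero at the start; "ft_torque": the same for the moment, N m; "finger_gap": finger opening in mm; "gripper_force": force on a finger pad.
Only numpy, scipy, OpenCV 4.12 (cv2) and the standard library are available. Lean on these libraries where they do the work, as an engineer would, in place of code of your own. Each camera call takes 0.05 s, during which the arm holds its last target. There are 200 camera calls.

## Working session

There is one attempt and no reset: what is moved stays moved. The work goes in short steps, Python scripts to look and compute and a shell command to move; the robot and the scene stay as the last step left them, time stands still between calls to the robot, and variables do not carry over. Pictures are saved under pics/ and viewed, at most 10 in all, crops included, and the job is handed in when it is done.

```bash
mkdir -p pics; ls; cat > h.py <<'E'
import numpy as np, cv2
from workcell import manip
from scipy.spatial.transform import Rotation as Ro
def pose():
    s=manip.read_state(); return Ro.from_euler('xyz',s['tool_rot'],degrees=True).as_matrix(), np.array(s['tool_pos']), s
def cam(name):
    R,p,s=pose(); img,d=manip.capture(name); c=manip.camera_params(name)
    K=np.array(c['intrinsics']);
    if name=='wrist':
        T=np.array(c['tool_from_camera']); Rc=R@T[:3,:3]; o=R@T[:3,3]+p
    else:
        Rc=np.array(c['R']).T; o=-Rc@np.array(c['t'])
    return img,d,K,c['k1'],Rc,o
def rays(uv,K,k1,Rc):
    uv=np.asarray(uv,float).reshape(-1,2)
    m=np.c_[(uv[:,0]-K[0,2])/K[0,0],(uv[:,1]-K[1,2])/K[1,1]]; q=m.copy()
    for _ in range(20): q=m/(1+k1*(q**2).sum(1,keepdims=True))
    return np.c_[q,np.ones(len(q))]@Rc.T
def onplane(uv,z,K,k1,Rc,o):
    r=rays(uv,K,k1,Rc); return o+r*((z-o[2])/r[:,2])[:,None]
def cloud(d,K,k1,Rc,o):
    h,w=d.shape; v,u=np.mgrid[:h,:w]
    return (o+rays(np.c_[u.ravel(),v.ravel()],K,k1,Rc)*d.reshape(-1,1)).reshape(h,w,3)
E
python3 - <<'E'
from h import *
for n in('scene','side'):
    i,d,K,k,Rc,o=cam(n); print(n,o.round(),Rc[:,2].round(2),K[0,0],k)
    cv2.imwrite(f'pics/{n}0.png',i[:,:,::-1]); np.savez(f'{n}0.npz',i=i,d=d,K=K,k=k,Rc=Rc,o=o)
a=cv2.imread('pics/scene0.png');print(manip.read_state())
E
```

```text
pics
scene [1136.  323. 1091.] [-0.48 -0.29 -0.83] 384.65111037986395 -0.08221742234601952
side [ 224. -844. 1110.] [ 0.25  0.6  -0.76] 456.9570651026653 -0.15921223565263334
{'time': 0.1, 'qpos': array([ 6.76941089e+01,  1.18796911e+01,  8.83919366e+01,  1.56801996e-03,
        7.98400078e+01, -8.62367914e+00]), 'qd': array([-0.08473726, -0.07606838, -0.28742946,  0.05053367,  0.03849794,
        0.09368671]), 'effort': array([ 2.73526712e-04, -3.71863103e+01, -2.82293344e+01,  7.01579754e-02,
        3.10844870e-02, -4.63955325e-05]), 'tool_pos': array([135.77493829, 558.08934662, 229.44234929]), 'tool_rot': array([-1.79889858e+02, -1.82645113e-02,  1.66317492e+02]), 'contact_force': array([0.29055533, 0.3719692 , 0.72353957]), 'ft_torque': array([-0.02841625,  0.01485986,  0.02762095]), 'gripper_force': 0.0, 'finger_gap': 93.56212152189215}
```

View pics/scene0.png

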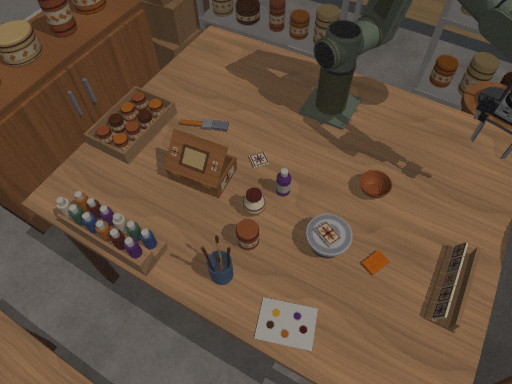

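View pics/side0.png

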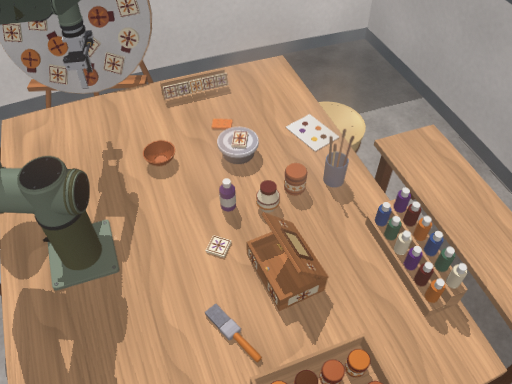

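The scene view shows the open box at about (200,162), the tile on the wheel at (327,234) and the pots at (283,182), (255,200) and (248,234). The side view shows the box at (286,262) and the tile at (240,140).

```bash
python3 - <<'E'
from h import *
P={}
for n in('scene','side'):
    z=np.load(n+'0.npz'); i,d,K,k,Rc,o=[z[a] for a in('i','d','K','k','Rc','o')]
    P[n]=c=cloud(d,K,k,Rc,o); c[d==0]=np.nan
    hsv=cv2.cvtColor(i,cv2.COLOR_RGB2HSV)
    pts={'scene':dict(bottle=(283,182),clay=(255,200),lacq=(248,234),cup=(222,268),tile=(327,234),lid=(194,159),spare=(259,160),bowl=(375,186),brush=(203,125)),'side':dict(bottle=(228,195),clay=(268,195),lacq=(295,178),cup=(336,170),tile=(240,140))}[n]
    for a,(u,v) in pts.items(): print(n,a,c[v,u].round(), hsv[v,u])
    # object footprints: points above table region
    # wheel: points z 55..64
    m=np.isfinite(c[...,2])
# lid plane from scene around recess
c=P['scene']; z=np.load('scene0.npz'); hsv=cv2.cvtColor(z['i'],cv2.COLOR_RGB2HSV)
straw=((abs(hsv[...,0].astype(int)-25)<8)&(hsv[...,2]>170)).astype(np.uint8); straw[:140]=0;straw[175:]=0;straw[:,:175]=0;straw[:,210:]=0
print(straw.sum())
q=c[straw>0]; q=q[np.isfinite(q[:,0])]; m=np.median(q,0); 
_,s,vt=np.linalg.svd(q-q.mean(0)); print('recess',q.mean(0).round(1),m.round(1),'n',vt[2].round(3),'ax',vt[0].round(3),vt[1].round(3),s)
# all points near box of both views
q=np.r_[P['scene'][130:195,160:240].reshape(-1,3),P['side'][210:310,240:330].reshape(-1,3)]
np.save('boxpts.npy',q[np.isfinite(q[:,0])])
q=q[np.isfinite(q[:,0])&(q[:,2]>20)]
print(q.min(0),q.max(0),len(q))
for lo,hi in((25,40),(40,55),(55,70),(70,100),(100,130),(130,180)):
    s=q[(q[:,2]>lo)&(q[:,2]<hi)]; print(lo,cv2.minAreaRect(s[:,:2].astype(np.float32)))
# wheel
w=np.r_[P['scene'].reshape(-1,3),P['side'].reshape(-1,3)]; 
t=P['scene'][234,327]
w=w[(abs(w[:,2]-60)<6)&(np.hypot(w[:,0]-t[0],w[:,1]-t[1])<110)]
print('wheel',cv2.minEnclosingCircle(w[:,:2].astype(np.float32)))
E
```

```text
scene bottle [479.  33.  83.] [142 137  80]
scene clay [588.  -8.  94.] [  3 139  64]
scene lacq [695.  29.  83.] [ 10 172 113]
scene cup [799.  -3.   5.] [19 51 70]
scene tile [577. 232.  75.] [  7 154  81]
scene lid [ 560. -252.  118.] [ 19 106 132]
scene spare [ 386. -108.    9.] [ 13 105  90]
scene bowl [287. 295.   4.] [ 11 181 113]
scene brush [ 349. -375.   21.] [165  15 105]
side bottle [454.   1.  74.] [157  77  96]
side clay [564. -43.  77.] [ 12  71 133]
side lacq [663. -15.  84.] [ 10 136 148]
side cup [797. -27.  82.] [177  23 113]
side tile [567. 218.  69.] [ 11 132 195]
0
recess [nan nan nan] [nan nan nan] n [0. 0. 1.] ax [1. 0. 0.] [0. 1. 0.] []
[ 449.67459421 -365.25460968   20.02014549] [614.24731951 -53.09513881 171.96103551] 5956
25 ((529.612548828125, -257.2178955078125), (146.64280700683594, 206.6607666015625), 5.143808841705322)
40 ((529.9310302734375, -256.9117431640625), (147.26449584960938, 207.07156372070312), 5.412649154663086)
55 ((531.8568725585938, -257.27471923828125), (150.112060546875, 204.4913330078125), 4.857132911682129)
70 ((587.5738525390625, -252.5989227294922), (46.0169677734375, 204.71632385253906), 2.7189981937408447)
100 ((562.706298828125, -255.5015869140625), (48.575889587402344, 205.09532165527344), 2.969599962234497)
130 ((528.7465209960938, -257.488037109375), (53.37275314331055, 204.87298583984375), 5.4792160987854)
wheel ((562.0763549804688, 233.05801391601562), 73.29425811767578)
  return _methods._mean(a, axis=axis, dtype=dtype,
  ret = um.true_divide(
<stdin>:17: RuntimeWarning: Mean of empty slice.
```

```bash
cat >> h.py <<'E'
def plan(target,yaw=None,tip=False):
    """tool-frame shift in row units to put TCP at target, and turn about tool z (units of 6 deg) to reach yaw, level"""
    R,p,s=pose(); t=np.array(target,float)
    Rt=Ro.from_euler('xyz',[180,0,s['tool_rot'][2] if yaw is None else yaw],degrees=True).as_matrix()
    rv=Ro.from_matrix(R.T@Rt).as_rotvec(degrees=True)/6
    print('t',round(s['time'],2),'pos',p.round(1),'rot',np.round(s['tool_rot'],1),'gap',round(s['finger_gap'],1),'F',np.round(s['contact_force'],1),'gf',round(s['gripper_force'],1))
    print('shift first, then turn:',(R.T@(t-p)/40).round(3),'turn',rv.round(2),'| turn first, then shift:',(Rt.T@(t-p)/40).round(3))
E
python3 - <<'E'
from h import *
print(np.round(manip.camera_params('wrist')['tool_from_camera'],3), manip.camera_params('wrist')['intrinsics'])
z=np.load('scene0.npz'); i,d,K,k,Rc,o=[z[a] for a in('i','d','K','k','Rc','o')]
g=i[205:265,295:365,::-1]; cv2.imwrite('pics/crop.png',cv2.resize(np.hstack([g]),None,fx=8,fy=8,interpolation=cv2.INTER_CUBIC))
plan([540,210,240])
E
```

```text
[[ 0.00000e+00 -9.71000e-01 -2.39000e-01  7.00310e+01]
 [ 1.00000e+00  0.00000e+00 -1.00000e-03  8.00000e-02]
 [ 1.00000e-03 -2.39000e-01  9.71000e-01 -1.54828e+02]
 [ 0.00000e+00  0.00000e+00  0.00000e+00  1.00000e+00]] [[274.3874336    0.         258.0860911 ]
 [  0.         274.3874336  197.48162383]
 [  0.           0.           1.        ]]
t 0.1 pos [135.8 558.1 229.4] rot [-179.9   -0.   166.3] gap 93.6 F [0.3 0.4 0.7] gf 0.0
shift first, then turn: [-11.877  -6.065  -0.256] turn [-0.02 -0.    0.  ] | turn first, then shift: [-11.877  -6.065  -0.264]
```

```bash
python3 -m inch '{"increments":[[[-1,-0.51,0,0,0,0],[-1,-0.51,0,0,0,0],[-1,-0.51,0,0,0,0],[-1,-0.51,0,0,0,0],[-1,-0.51,0,0,0,0]]]}' 0 10; python3 -m inch '{"increments":[[[-1,-0.51,-0.03,0,0,0],[-1,-0.51,-0.03,0,0,0],[-1,-0.51,-0.03,0,0,0],[-1,-0.51,-0.03,0,0,0],[-1,-0.51,0,0,0,0]]]}'; python3 -m inch '{"increments":[[[-1,-0.51,0,0,0,0],[-0.9,-0.4,0,0,0,0],[0,0,0,0,0,0],[0,0,0,0,0,0]]]}'
python3 - <<'E'
from h import *
plan([540,210,240])
i,d,K,k,Rc,o=cam('wrist'); np.savez('w1.npz',i=i,d=d,K=K,k=k,Rc=Rc,o=o)
cv2.imwrite('pics/w1.png',i[:,:,::-1])
E
```

```text
time: 0.72
tool_pos: [306.9, 411.0, 230.0]
tool_rot: [-180.0, -0.0, 166.3]
contact_force: [0.4, -0.0, 0.2]
finger_gap: 47.3
gripper_force: 0.0
time: 1.35
tool_pos: [477.1, 264.7, 234.9]
tool_rot: [-180.0, -0.0, 166.3]
contact_force: [-0.1, 0.3, -0.9]
finger_gap: 0.8
gripper_force: 0.0
time: 1.85
tool_pos: [540.9, 212.7, 234.6]
tool_rot: [-180.0, -0.1, 166.3]
contact_force: [0.5, 0.1, 0.3]
finger_gap: 0.6
gripper_force: 0.0
t 1.85 pos [540.9 212.7 234.6] rot [-1.800e+02 -1.000e-01  1.663e+02] gap 0.6 F [0.5 0.1 0.3] gf 0.0
shift first, then turn: [ 0.006 -0.07  -0.136] turn [-0.   -0.02  0.  ] | turn first, then shift: [ 0.005 -0.07  -0.136]
```

View pics/w1.png

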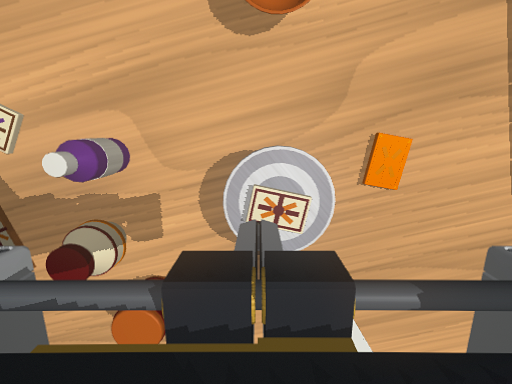

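The wrist view shows the tile face on the wheel at (279,209), long side nearly horizontal and turned about 12°. The bottle is at (85,160) and the fingers at (258,240).

```bash
python3 - <<'E'
from h import *
z=np.load('w1.npz'); i,d,K,k,Rc,o=[z[a] for a in('i','d','K','k','Rc','o')]
hsv=cv2.cvtColor(i,cv2.COLOR_RGB2HSV)
m=((hsv[...,1]>45)).astype(np.uint8)*255
roi=np.zeros_like(m); cv2.circle(roi,(279,197),46,255,-1); m&=roi
n,l,s,c=cv2.connectedComponentsWithStats(cv2.morphologyEx(m,cv2.MORPH_CLOSE,np.ones((5,5))))
j=1+s[1:,4].argmax(); v,u=np.where(l==j); p=onplane(np.c_[u,v],70,K,k,Rc,o)[:,:2].astype(np.float32)
print('tile',cv2.minAreaRect(p),s[j])
# lid
q=np.load('boxpts.npy'); a=np.radians(5); c=np.array([530,-257])
b=np.c_[(q[:,:2]-c)@np.array([[np.cos(a),-np.sin(a)],[np.sin(a),np.cos(a)]]),q[:,2]]
s=b[(abs(b[:,1])<95)&(b[:,2]>75)]
hz=s-[65,0,62.5]
ang=np.degrees(np.arctan2(hz[:,2],-hz[:,0])); rad=np.hypot(hz[:,0],hz[:,2])
g=rad>80
print(np.percentile(ang[g],[5,25,50,75,95]),np.percentile(rad,[90,98,100]))
# outer face = upper edge of profile: for strips of x, max z
for x in range(-30,66,12):
    t=s[abs(s[:,0]-x)<6]; 
    if len(t): print(x,np.percentile(t[:,2],[5,50,90]).round(1),len(t))
E
```

```text
tile ((568.6655883789062, 230.67205810546875), (71.2040023803711, 48.37722396850586), 64.01679992675781) [ 246  185   65   49 2125]
[48.23399219 51.13457654 52.1737252  53.49450679 55.91225414] [131.86889461 136.57041713 140.45120875]
-30 [141.  163.3 166.1] 122
-18 [158.5 164.9 168.6] 459
-6 [146.1 153.7 160. ] 467
6 [134.1 142.7 147.2] 466
18 [121.1 128.3 135. ] 436
30 [108.2 116.  123.3] 437
42 [ 95.4 102.3 109.8] 442
54 [81.  90.  97.9] 421
```

```bash
python3 -m inch '{"increments":[[[0,0,0,0,0,-0.78],[0,0,0,0,0,-0.78],[0,0,0,0,0,-0.78],[0,0,0,0,0,-0.77],[0,0,0,0,0,0]]]}'; python3 -m inch '{"increments":[[[0.11,-0.97,0,0,0,0],[0.11,-0.97,0,0,0,0],[0.11,-0.97,0,0,0,0],[0.11,-0.97,0,0,0,0],[0.11,-0.97,0,0,0,0]]]}';python3 -m inch '{"increments":[[[0.11,-0.97,0,0,0,0],[0.11,-0.97,0,0,0,0],[0.11,-0.97,0,0,0,0],[0.11,-0.97,0,0,0,0],[0.11,-0.97,0,0,0,0]]]}';python3 -m inch '{"increments":[[[0.11,-0.97,0,0,0,0],[0.11,-0.97,0,0,0,0],[0,0,0,0,0,0],[0,0,0,0,0,0]]]}'
python3 - <<'E'
from h import *
plan([529,-257,195],185)
i,d,K,k,Rc,o=cam('wrist'); np.savez('w2.npz',i=i,d=d,K=K,k=k,Rc=Rc,o=o)
cv2.imwrite('pics/w2.png',i[:,:,::-1])
E
```

```text
time: 2.52
tool_pos: [540.6, 213.5, 235.3]
tool_rot: [180.0, -0.0, -175.0]
contact_force: [-0.2, 0.8, 0.2]
finger_gap: 0.9
gripper_force: 0.0
time: 3.15
tool_pos: [536.1, 16.9, 235.4]
tool_rot: [180.0, 0.0, -175.0]
contact_force: [-0.2, -0.7, 0.2]
finger_gap: 0.6
gripper_force: 0.0
time: 3.78
tool_pos: [531.3, -178.2, 235.4]
tool_rot: [180.0, 0.0, -175.1]
contact_force: [0.0, -0.1, 0.5]
finger_gap: 0.5
gripper_force: 0.0
time: 4.28
tool_pos: [529.4, -254.9, 235.1]
tool_rot: [179.9, -0.0, -175.0]
contact_force: [0.3, 0.2, 0.1]
finger_gap: 0.4
gripper_force: 0.0
t 4.28 pos [ 529.4 -254.9  235.1] rot [ 179.9   -0.  -175. ] gap 0.4 F [0.3 0.2 0.1] gf 0.0
shift first, then turn: [ 0.014 -0.053  1.002] turn [ 0.01 -0.   -0.01] | turn first, then shift: [ 0.014 -0.052  1.002]
```

View pics/w2.png

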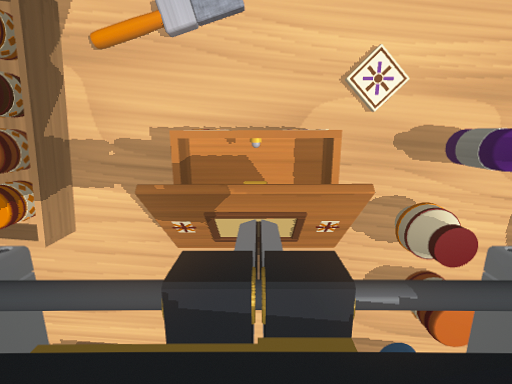

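The wrist view shows the lid's front edge along row 186 (columns 137 to 375). The recess is at (255,227) behind the closed fingers, and the box front is at row 132.

```bash
python3 - <<'E'
from h import *
z=np.load('w2.npz'); i,d,K,k,Rc,o=[z[a] for a in('i','d','K','k','Rc','o')]
c=cloud(d,K,k,Rc,o)
for u,v in[(140,188),(200,188),(255,188),(320,188),(370,188),(200,200),(320,200),(200,240),(320,240),(175,133),(338,133)]: print((u,v),c[v,u].round(1))
E
```

```text
(140, 188) [ 515.  -354.6  165.3]
(200, 188) [ 510.6 -304.8  165.5]
(255, 188) [ 506.6 -259.1  165.6]
(320, 188) [ 501.8 -205.3  166.3]
(370, 188) [ 498.2 -164.   166.3]
(200, 200) [ 522.1 -305.3  161.4]
(320, 200) [ 513.2 -202.5  161.1]
(200, 240) [ 590.8 -317.9   87.9]
(320, 240) [ 578.9 -176.9   86.9]
(175, 133) [ 471.3 -355.9   64.1]
(338, 133) [ 454.9 -167.9   62.1]
```

```bash
python3 -m inch '{"increments":[[[0,-0.05,0.5,0,0,0],[0,0,0.5,0,0,0],[0,0,0.25,0,0,0],[0.22,0,0.25,0,0,0],[0.22,0,0.25,0,0,0]]]}'; python3 -m inch '{"increments":[[[0.23,0,0.25,0,0,0],[0.18,0,0.35,0,0,0],[0.17,0,0.35,0,0,0],[0.08,0,0.25,0,0,0],[0,0,0,0,0,0]]]}'; python3 - <<'E'
from h import *
plan([480,-261,97],185)
E
```

```text
time: 4.95
tool_pos: [512.1, -259.1, 165.4]
tool_rot: [-180.0, 0.1, -175.0]
contact_force: [1.1, 0.9, 0.5]
finger_gap: 0.9
gripper_force: 0.6
time: 5.58
tool_pos: [484.6, -261.2, 115.7]
tool_rot: [179.9, -0.1, -175.0]
contact_force: [0.9, 0.5, 0.1]
finger_gap: 0.4
gripper_force: 0.0
t 5.58 pos [ 484.6 -261.2  115.7] rot [ 1.799e+02 -1.000e-01 -1.750e+02] gap 0.4 F [0.9 0.5 0.1] gf 0.0
shift first, then turn: [0.114 0.014 0.469] turn [ 0.02 -0.02 -0.01] | turn first, then shift: [0.115 0.015 0.468]
```

```bash
python3 -m inch '{"increments":[[[0.05,0,0.1,0,0,0],[0.05,0,0.1,0,0,0],[0,0,0.1,0,0,0],[0,0,0,0,0,0]]]}'; python3 -m inch '{"increments":[[[0,0,0.08,0,0,0],[0,0,0.06,0,0,0],[0,0,0,0,0,0]]]}'
```

```text
time: 6.08
tool_pos: [482.5, -262.5, 107.8]
tool_rot: [-179.9, 0.0, -175.0]
contact_force: [-3.5, 3.7, 12.8]
finger_gap: 0.3
gripper_force: 6.1
time: 6.45
tool_pos: [481.6, -261.8, 99.2]
tool_rot: [180.0, -0.0, -175.0]
contact_force: [-1.6, 0.1, -0.7]
finger_gap: 0.7
gripper_force: 0.0
```

```bash
python3 -m inch '{"increments":[[[0,0,0.04,0,0,0],[0,0,0.03,0,0,0],[0,0,0,0,0,0]]]}'; python3 -m inch '{"increments":[[[0,0,-0.5,0,0,0],[0.5,0,-1,0,0,0],[1,0,-1,0,0,0],[0.5,0,-1,0,0,0],[0,0,0,0,0,0]]]}' 94; python3 - <<'E'
from h import *
plan([440,-261,290],185)
i,d,K,k,Rc,o=cam('wrist'); np.savez('w3.npz',i=i,d=d,K=K,k=k,Rc=Rc,o=o)
cv2.imwrite('pics/w3.png',i[:,:,::-1])
E
```

```text
time: 6.82
tool_pos: [481.8, -262.0, 97.7]
tool_rot: [180.0, -0.0, -175.0]
contact_force: [-2.0, 1.2, 6.4]
finger_gap: 0.5
gripper_force: 3.3
time: 7.45
tool_pos: [403.0, -270.8, 240.6]
tool_rot: [-179.6, 0.3, -175.1]
contact_force: [0.4, -0.0, 0.1]
finger_gap: 46.9
gripper_force: 0.0
t 7.45 pos [ 403.  -270.8  240.6] rot [-179.6    0.3 -175.1] gap 46.9 F [ 0.4 -0.   0.1] gf 0.0
shift first, then turn: [-0.95   0.158 -1.232] turn [-0.06  0.05 -0.02] | turn first, then shift: [-0.943  0.164 -1.236]
```

View pics/w3.png

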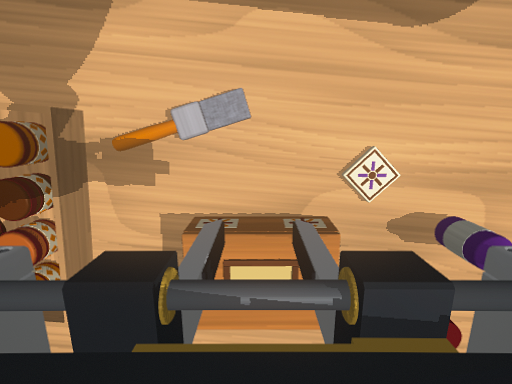

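The lid is shut, but the gripper hides the recess (at (262,272)). I'll move beyond the box to get a clear view.

```bash
python3 -m inch '{"increments":[[[-1,0,0,0,0,0],[-1,0,0,0,0,0],[-1,0,0,0,0,0],[-1,0,0,0,0,0],[-1,0,0,0,0,0]]]}'; python3 -m inch '{"increments":[[[-0.3,0,0,0,0,0],[0,0,0,0,0,0],[0,0,0,0,0,0],[0,0,0,0,0,0]]]}'; python3 - <<'E'
from h import *
plan([610,-250,240],185)
i,d,K,k,Rc,o=cam('wrist'); np.savez('w4.npz',i=i,d=d,K=K,k=k,Rc=Rc,o=o)
cv2.imwrite('pics/w4.png',i[:,:,::-1])
E
```

```text
time: 8.12
tool_pos: [602.3, -250.5, 233.6]
tool_rot: [179.9, -0.2, -175.0]
contact_force: [0.2, 0.5, 0.0]
finger_gap: 93.8
gripper_force: 0.0
time: 8.62
tool_pos: [612.4, -250.9, 237.0]
tool_rot: [-180.0, -0.0, -175.1]
contact_force: [-0.2, -0.7, -0.5]
finger_gap: 93.7
gripper_force: 0.0
t 8.62 pos [ 612.4 -250.9  237. ] rot [-180.    -0.  -175.1] gap 93.7 F [-0.2 -0.7 -0.5] gf 0.0
shift first, then turn: [ 0.057  0.028 -0.074] turn [-0.   -0.   -0.01] | turn first, then shift: [ 0.057  0.028 -0.074]
```

View pics/w4.png

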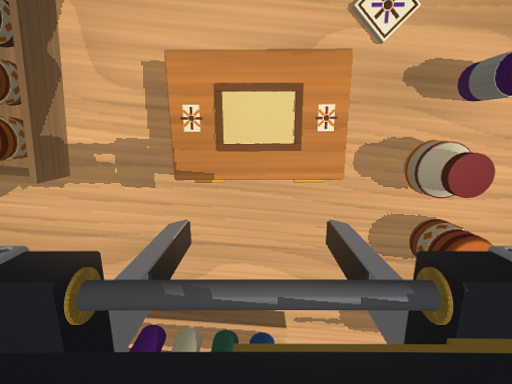

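The lid is shut with the recess clear: straw centre at (259,118), frame corners about (215,84), (303,84), (302,151) and (215,151).

```bash
python3 - <<'E'
from h import *
z=np.load('w4.npz'); i,d,K,k,Rc,o=[z[a] for a in('i','d','K','k','Rc','o')]
hsv=cv2.cvtColor(i,cv2.COLOR_RGB2HSV)
print(hsv[118,259],hsv[87,259],hsv[65,259],o)
def rect(m,z,nm):
    roi=np.zeros_like(m); roi[70:165,205:312]=1; m=cv2.morphologyEx(m*roi,cv2.MORPH_OPEN,np.ones((3,3)))
    n,l,s,c=cv2.connectedComponentsWithStats(m); j=1+s[1:,4].argmax(); c,_=cv2.findContours((l==j).astype(np.uint8),0,1)
    p=onplane(np.concatenate(c).reshape(-1,2),z,K,k,Rc,o)[:,:2].astype(np.float32); print(nm,cv2.minAreaRect(p))
rect(((hsv[...,2]<hsv[65,259][2]*.75)).astype(np.uint8),76.5,'frame')
rect(((abs(hsv[...,0].astype(int)-hsv[118,259][0])<6)&(hsv[...,2]>150)).astype(np.uint8),72.5,'straw')
c=cloud(d,K,k,Rc,o); print(np.median(c[95:140,230:290].reshape(-1,3),0), c[60,180:340:40,2],c[170,180:340:40,2])
# lid board outline
m=((hsv[...,0]<16)&(hsv[...,1]>100)).astype(np.uint8)
plan([568.7,230.7,240],None)
E
```

```text
[ 22 115 229] [ 13 165 122] [ 14 177 186] [ 542.67903819 -256.39661494  391.89780872]
frame ((529.1739501953125, -258.0494384765625), (70.85359954833984, 96.30482482910156), 4.935784816741943)
straw ((529.0888671875, -257.68023681640625), (55.72154235839844, 81.1083984375), 4.935431003570557)
[ 528.5003644  -256.39661494   73.83262356] [72.51282101 72.72043728 73.03537425 73.99651003] [73.09300424 73.57336967 72.48485264 73.07490446]
t 8.68 pos [ 612.5 -251.   237.2] rot [-180.     0.  -175.1] gap 94.0 F [ 0.4 -0.2 -0.7] gf 0.0
shift first, then turn: [ 0.058 12.091 -0.072] turn [-0.  0. -0.] | turn first, then shift: [ 0.058 12.091 -0.07 ]
```

```bash
python3 -m inch '{"increments":[[[0,1,0,0,0,0],[0,1,0,0,0,0],[0,1,0,0,0,0],[0,1,0,0,0,0],[0,1,0,0,0,0]]]}' 80; python3 -m inch '{"increments":[[[0,1,0,0,0,0.9],[0,0,0,0,0,0.9],[0,0,0,0,0,0.9],[0,0,0,0,0,0.9],[0,0,0,0,0,0]]]}'; python3 - <<'E'
from h import *
plan([568.7,230.7,240],64)
E
```

```text
time: 9.3
tool_pos: [595.4, -50.5, 237.4]
tool_rot: [-180.0, 0.1, -175.1]
contact_force: [0.1, 0.0, 0.0]
finger_gap: 79.9
gripper_force: 0.0
time: 9.93
tool_pos: [592.2, -11.8, 237.3]
tool_rot: [180.0, 0.0, 163.4]
contact_force: [-0.5, -1.0, -0.2]
finger_gap: 80.2
gripper_force: 0.0
t 9.93 pos [592.2 -11.8 237.3] rot [180.    0.  163.4] gap 80.2 F [-0.5 -1.  -0.2] gf 0.0
shift first, then turn: [ 2.293  5.643 -0.068] turn [1.000e-02 0.000e+00 1.657e+01] | turn first, then shift: [ 5.192 -3.185 -0.067]
```

```bash
python3 -m inch '{"increments":[[[0.5,0.88,0,0,0,0],[0.5,0.88,0,0,0,0],[0.5,0.88,0,0,0,0],[0.5,0.88,0,0,0,0],[0.5,0.88,0,0,0,0]]]}'; python3 -m inch '{"increments":[[[0,0,0,0,0,0.98],[0,0,0,0,0,0.98],[0,0,0,0,0,0.98],[0,0,0,0,0,0.98],[0,0,0,0,0,0.98]]]}'; python3 -m inch '{"increments":[[[0,0,0,0,0,0.98],[0,0,0,0,0,0.98],[0,0,0,0,0,0.98],[0,0,0,0,0,0.98],[0,0,0,0,0,0.98]]]}'; python3 -m inch '{"increments":[[[0,0,0,0,0,0.98],[0,0,0,0,0,0.98],[0,0,0,0,0,0.98],[0,0,0,0,0,0.98],[0,0,0,0,0,0.98]]]}'; python3 -m inch '{"increments":[[[0,0,0,0,0,0.98],[0,0,0,0,0,0.9],[0,0,0,0,0,0],[0,0,0,0,0,0]]]}'; python3 - <<'E'
from h import *
plan([568.7,230.7,240],64)
i,d,K,k,Rc,o=cam('wrist'); np.savez('w5.npz',i=i,d=d,K=K,k=k,Rc=Rc,o=o)
cv2.imwrite('pics/w5.png',i[:,:,::-1])
E
```

```text
time: 10.55
tool_pos: [546.6, 186.6, 237.2]
tool_rot: [180.0, 0.0, 163.4]
contact_force: [0.1, 0.1, -0.9]
finger_gap: 80.0
gripper_force: 0.0
time: 11.18
tool_pos: [546.9, 185.4, 237.1]
tool_rot: [180.0, 0.0, 133.9]
contact_force: [-0.2, 0.8, 0.4]
finger_gap: 80.3
gripper_force: 0.0
time: 11.8
tool_pos: [546.9, 185.4, 237.1]
tool_rot: [180.0, 0.0, 104.5]
contact_force: [-0.5, -0.1, 0.2]
finger_gap: 80.1
gripper_force: 0.0
time: 12.42
tool_pos: [546.9, 185.4, 237.1]
tool_rot: [180.0, -0.0, 75.1]
contact_force: [0.2, -0.8, -1.0]
finger_gap: 80.0
gripper_force: 0.0
time: 12.92
tool_pos: [547.0, 185.5, 237.0]
tool_rot: [180.0, -0.0, 64.0]
contact_force: [0.4, 0.4, -0.4]
finger_gap: 80.2
gripper_force: 0.0
t 12.93 pos [547.  185.5 237. ] rot [180.  -0.  64.] gap 80.2 F [ 0.4  0.4 -0.4] gf 0.0
shift first, then turn: [ 1.253 -0.007 -0.075] turn [ 0. -0. -0.] | turn first, then shift: [ 1.253 -0.007 -0.075]
```

View pics/w5.png

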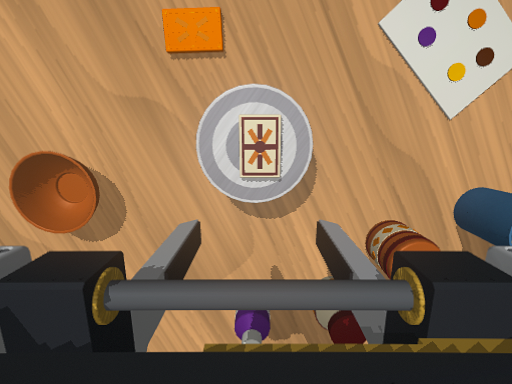

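The tile is at (260,146), upright in the image with its long side along the columns, between the open fingers (tips at (195,225) and (322,225)).

```bash
cat > tile.py <<'E'
from h import *
def tile(fn,z,cxy,r):
    f=np.load(fn); i,d,K,k,Rc,o=[f[a] for a in('i','d','K','k','Rc','o')]
    hsv=cv2.cvtColor(i,cv2.COLOR_RGB2HSV); m=(hsv[...,1]>45).astype(np.uint8)
    roi=np.zeros_like(m); cv2.circle(roi,cxy,r,1,-1); m=cv2.morphologyEx(m&roi,cv2.MORPH_CLOSE,np.ones((7,7)))
    n,l,s,c=cv2.connectedComponentsWithStats(m); j=1+s[1:,4].argmax(); c,_=cv2.findContours((l==j).astype(np.uint8),0,1)
    p=onplane(np.concatenate(c).reshape(-1,2),z,K,k,Rc,o)[:,:2].astype(np.float32); print('tile',cv2.minAreaRect(p),s[j])
    # maroon border only
    m2=((hsv[...,2]<130)&(hsv[...,1]>90)).astype(np.uint8)&roi; v,u=np.where(m2)
    p=onplane(np.c_[u,v],z,K,k,Rc,o)[:,:2].astype(np.float32); print('maroon',cv2.minAreaRect(p))
E
python3 - <<'E'
from tile import *
tile('w5.npz',70,(257,146),48)
E
```

```text
tile ((569.454345703125, 229.80633544921875), (70.4299087524414, 47.4599723815918), 64.0097885131836) [ 239  115   42   63 2536]
maroon ((569.3372802734375, 230.0641326904297), (63.60218811035156, 40.60820007324219), 63.9887809753418)
```

```bash
python3 -m inch '{"increments":[[[0.62,0.02,0.2,0,0,0],[0.62,0,0.8,0,0,0],[0,0,0.9,0,0,0],[0,0,0.9,0,0,0],[0,0,0.5,0,0,0]]]}' 75; python3 -m inch '{"increments":[[[0,0,0.25,0,0,0],[0,0,0.15,0,0,0],[0,0,0,0,0,0],[0,0,0,0,0,0]]]}'; python3 - <<'E'
from h import *
plan([569.4,230,87.5],64)
E
```

```text
time: 13.6
tool_pos: [568.2, 229.7, 102.5]
tool_rot: [-179.9, 0.1, 64.0]
contact_force: [-0.4, -0.2, -0.6]
finger_gap: 75.1
gripper_force: 0.0
time: 14.1
tool_pos: [570.5, 230.1, 90.1]
tool_rot: [179.9, -0.1, 63.9]
contact_force: [0.6, 0.2, -0.3]
finger_gap: 75.0
gripper_force: 0.0
t 14.1 pos [570.5 230.1  90.1] rot [ 1.799e+02 -1.000e-01  6.390e+01] gap 75.0 F [ 0.6  0.2 -0.3] gf 0.0
shift first, then turn: [-0.014 -0.023  0.065] turn [ 0.02 -0.01 -0.02] | turn first, then shift: [-0.014 -0.023  0.065]
```

```bash
python3 -m inch '{"increments":[[[0,-0.02,0.06,0,0,0],[0,0,0,0,0,0],[0,0,0,0,0,0]]]}' 75 25;  python3 -m inch '{"increments":[[[0,0,0,0,0,0],[0,0,0,0,0,0],[0,0,0,0,0,0],[0,0,0,0,0,0],[0,0,0,0,0,0]]]}' 35 25
```

```text
time: 14.48
tool_pos: [568.8, 230.3, 86.6]
tool_rot: [180.0, -0.0, 63.9]
contact_force: [-0.8, 0.3, 0.4]
finger_gap: 74.9
gripper_force: 0.0
time: 15.1
tool_pos: [568.9, 230.2, 86.5]
tool_rot: [180.0, -0.0, 63.9]
contact_force: [0.5, -1.0, -0.9]
finger_gap: 47.8
gripper_force: 25.0
```

```bash
python3 -m inch '{"increments":[[[0,0,-0.2,0,0,0],[0,0,-0.4,0,0,0],[0,0,-0.7,0,0,0],[0,0,-0.8,0,0,0],[0,0,-0.7,0,0,0]]]}' 35 30;  python3 -m inch '{"increments":[[[0,0,-0.7,0,0,-0.6],[0,0,-0.3,0,0,-0.9],[0,0,0,0,0,-0.9],[0,0,0,0,0,-0.9],[0,0,0,0,0,-0.9]]]}'; python3 -m inch '{"increments":[[[0,0,0,0,0,-0.7],[0,0,0,0,0,-0.28],[0,0,0,0,0,0],[0,0,0,0,0,0]]]}'; python3 - <<'E'
from h import *
plan([529.1,-257.9,240],94.94)
E
```

```text
time: 15.72
tool_pos: [569.4, 230.4, 201.3]
tool_rot: [179.9, -0.1, 63.9]
contact_force: [-0.4, -0.0, -0.3]
finger_gap: 47.2
gripper_force: 30.0
time: 16.35
tool_pos: [569.0, 230.4, 240.1]
tool_rot: [179.9, -0.0, 89.3]
contact_force: [-0.1, 0.7, -0.2]
finger_gap: 47.5
gripper_force: 30.0
time: 16.85
tool_pos: [568.9, 230.3, 238.8]
tool_rot: [180.0, -0.0, 94.9]
contact_force: [0.4, 0.2, -1.0]
finger_gap: 47.4
gripper_force: 30.0
t 16.85 pos [568.9 230.3 238.8] rot [180.   -0.   94.9] gap 47.4 F [ 0.4  0.2 -1. ] gf 30.0
shift first, then turn: [-12.074  -2.043  -0.033] turn [ 0. -0.  0.] | turn first, then shift: [-12.074  -2.042  -0.031]
```

```bash
python3 -m inch '{"increments":[[[-0.5,-0.08,0,0,0,0],[-0.8,-0.14,0,0,0,0],[-0.9,-0.15,0,0,0,0],[-0.9,-0.15,0,0,0,0],[-0.9,-0.15,0,0,0,0]]]}'; python3 -m inch '{"increments":[[[-0.9,-0.15,0,0,0,0],[-0.9,-0.15,0,0,0,0],[-0.9,-0.15,0,0,0,0],[-0.9,-0.15,0,0,0,0],[-0.9,-0.15,0,0,0,0]]]}'; python3 -m inch '{"increments":[[[-0.9,-0.15,0,0,0,0],[-0.9,-0.15,0,0,0,0],[-0.8,-0.15,0,0,0,0],[-0.6,-0.1,0,0,0,0],[-0.3,-0.07,0,0,0,0]]]}';  python3 -m inch '{"increments":[[[0,0,0.5,0,0,0],[0,0,0.5,0,0,0],[0,0,0,0,0,0],[0,0,0,0,0,0]]]}';python3 - <<'E'
from h import *
plan([529.1,-257.9,200],94.94)
i,d,K,k,Rc,o=cam('wrist'); np.savez('w6.npz',i=i,d=d,K=K,k=k,Rc=Rc,o=o)
cv2.imwrite('pics/w6.png',i[:,:,::-1])
E
```

```text
time: 17.48
tool_pos: [555.5, 66.2, 238.5]
tool_rot: [-180.0, 0.0, 94.9]
contact_force: [0.4, -0.1, -0.6]
finger_gap: 47.7
gripper_force: 30.0
time: 18.1
tool_pos: [540.8, -115.6, 238.5]
tool_rot: [-180.0, 0.0, 94.9]
contact_force: [0.1, 0.6, -0.9]
finger_gap: 47.7
gripper_force: 30.0
time: 18.73
tool_pos: [528.1, -257.0, 238.4]
tool_rot: [-180.0, 0.0, 94.8]
contact_force: [0.9, 1.0, -1.4]
finger_gap: 47.4
gripper_force: 30.0
time: 19.23
tool_pos: [529.4, -255.1, 199.2]
tool_rot: [180.0, 0.0, 95.0]
contact_force: [-1.0, -0.9, -0.5]
finger_gap: 47.8
gripper_force: 30.0
t 19.23 pos [ 529.4 -255.1  199.2] rot [180.   0.  95.] gap 47.8 F [-1.  -0.9 -0.5] gf 30.0
shift first, then turn: [-0.069 -0.013 -0.019] turn [0.01 0.01 0.01] | turn first, then shift: [-0.069 -0.013 -0.019]
```

View pics/w6.png

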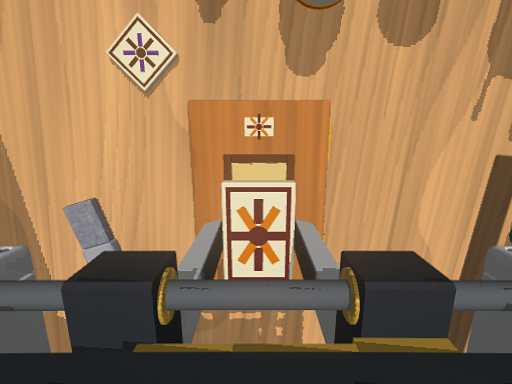

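The tile is square in the gripper: top edge at row 182 (columns 222 to 296), flower centre at (258,236), with the recess seen behind it at (259,170).

```bash
python3 - <<'E'
from h import *
f=np.load('w6.npz'); i,d,K,k,Rc,o=[f[a] for a in('i','d','K','k','Rc','o')]
p=onplane([(222.5,182),(296,182),(258.5,182),(258,236)],182.7,K,k,Rc,o); print(p.round(1))
hsv=cv2.cvtColor(i,cv2.COLOR_RGB2HSV); roi=np.s_[175:276,215:302]
m=np.zeros(d.shape,np.uint8); m[roi]=((hsv[roi][...,2]<130)&(hsv[roi][...,1]>100)).astype(np.uint8)
# top edge of the tile by depth
c=cloud(d,K,k,Rc,o); t=((c[...,2]>172)&(c[...,2]<190)).astype(np.uint8); t[:170]=0;t[218:]=0;t[:,:210]=0;t[:,310:]=0
v,u=np.where(t); print(v.min(),u.min(),u.max(),np.median(c[t>0][:,2]))
rows=[(uu,np.where(t[:,uu])[0].min()) for uu in range(228,292,2)]
q=onplane(np.array(rows)-[0,.5],182.7,K,k,Rc,o); a=np.polyfit(q[:,0],q[:,1],1); print('edge mean',q.mean(0),'edge angle',np.degrees(np.arctan(a[0])))
g=np.array([(np.where(t[vv])[0].min(),np.where(t[vv])[0].max(),vv) for vv in range(188,215,3)])
L=onplane(g[:,[0,2]]-[.5,0],182.7,K,k,Rc,o);Rr=onplane(g[:,[1,2]]+[.5,0],182.7,K,k,Rc,o); mid=(L+Rr)/2
print('width',np.linalg.norm(L-Rr,axis=1).mean(),'mid x,y',mid.mean(0),'side angles',[np.degrees(np.arctan2(*(w[-1]-w[0])[[1,0]])) for w in(L,Rr)])
e=q.mean(0)[:2]; ax=np.array([-np.sin(np.radians(5)),np.cos(np.radians(5))]); print('centre from edge',e-36*ax,e+36*ax)
E
```

```text
[[ 502.5 -220.2  182.7]
 [ 548.9 -216.2  182.7]
 [ 525.2 -218.2  182.7]
 [ 528.1 -254.7  182.7]]
180 221 296 183.48998759282063
edge mean [ 525.42323985 -216.59768038  182.7       ] edge angle 4.983230705086503
width 47.76349774200973 mid x,y [ 526.25044439 -230.00486009  182.7       ] side angles [np.float64(-84.54402427074193), np.float64(-83.13451714110896)]
centre from edge [ 528.56084659 -252.46068951] [ 522.28563311 -180.73467124]
```

```bash
python3 -m inch '{"increments":[[[-0.08,0,0.5,0,0,0],[0,0,0.5,0,0,0],[0,0,0.4,0,0,0],[0,0,0.3,0,0,0],[0,0,0.2,0,0,0]]]}'; python3 -m inch '{"increments":[[[0,0,0.15,0,0,0],[0,0,0.08,0,0,0],[0,0,0,0,0,0],[0,0,0,0,0,0],[0,0,0,0,0,0]]]}'; python3 - <<'E'
from h import *
plan([529.3,-258.3,113],94.94)
for n in('wrist','side','scene'):
    i,d,K,k,Rc,o=cam(n); np.savez(n+'7.npz',i=i,d=d,K=K,k=k,Rc=Rc,o=o)
    if n=='side': b=cv2.resize(i[190:320,220:350,::-1],(390,390))
    elif n=='wrist': a=cv2.resize(i[80:290,150:370,::-1],(408,390))
cv2.imwrite('pics/f7.png',np.hstack([a,b])); plan([529.3,-258.3,113],94.94)
E
```

```text
time: 19.9
tool_pos: [529.5, -258.2, 122.0]
tool_rot: [180.0, 0.0, 95.0]
contact_force: [-1.3, 0.1, -0.9]
finger_gap: 47.5
gripper_force: 30.0
time: 20.52
tool_pos: [529.7, -258.3, 113.6]
tool_rot: [180.0, 0.0, 95.0]
contact_force: [0.2, -0.4, -0.5]
finger_gap: 47.8
gripper_force: 30.0
t 20.52 pos [ 529.7 -258.3  113.6] rot [180.   0.  95.] gap 47.8 F [ 0.2 -0.4 -0.5] gf 30.0
shift first, then turn: [ 0.002 -0.01   0.016] turn [0.01 0.   0.01] | turn first, then shift: [ 0.002 -0.01   0.016]
t 20.68 pos [ 529.6 -258.3  113.5] rot [180.   0.  95.] gap 47.5 F [ 0.2 -0.7 -0.3] gf 30.0
shift first, then turn: [-0.    -0.007  0.011] turn [0.   0.   0.01] | turn first, then shift: [-0.001 -0.007  0.011]
```

View pics/f7.png

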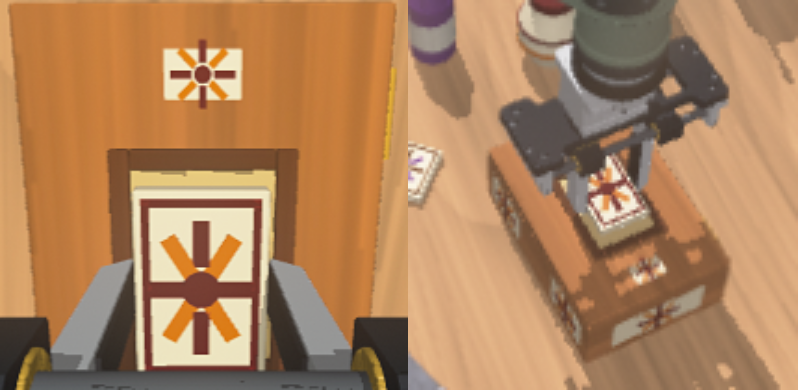

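In the wrist crop (left), the tile's top edge is at row 187 (columns 133 to 269) inside the frame (columns 108 to 299, outer edge at row 149). The side crop shows the tile hovering level over the recess.

```bash
python3 - <<'E'
from h import *
f=np.load('wrist7.npz'); i,d,K,k,Rc,o=[f[a] for a in('i','d','K','k','Rc','o')]
F=lambda x,y:(150+x*220/408,80+y*210/390)
ang=np.radians(4.94); B=np.array([[np.cos(ang),np.sin(ang)],[-np.sin(ang),np.cos(ang)]])
P=lambda pts,z:(onplane([F(*q) for q in pts],z,K,k,Rc,o)[:,:2]@B.T).round(1)
fr=P([(108,180),(299,180),(203,149)],76.5); ti=P([(132.5,220),(269.5,220),(201,186.5),(201,291)],97)
print('frame x edges',fr[:2,0],'front y',fr[2,1],'-> centre',fr[:2,0].mean(),fr[2,1]-48)
print('tile x edges',ti[:2,0],'y',ti[2,1],'-> centre',ti[:2,0].mean(),ti[2,1]-36,'flower',ti[3])
c=cloud(d,K,k,Rc,o); print('tile z',np.median(c[183:200,235:285,2]),'frame z',np.median(c[162:166,225:290,2]))
for n in('side','scene'):
    f=np.load(n+'7.npz'); c=cloud(f['d'],f['K'],f['k'],f['Rc'],f['o'])
    s=c[(abs(c[...,0]-529)<60)&(abs(c[...,1]+258)<38)&(abs(c[...,2]-97)<5)]; print(n,len(s),np.median(s,0) if len(s) else '')
a=np.load('scene0.npz')['i'].astype(int); b=np.load('scene7.npz')['i'].astype(int)
for nm,(u,v) in dict(bottle=(283,182),clay=(255,200),lacq=(248,234),cup=(222,268),spare=(259,160),bowl=(375,186),brush=(203,125)).items(): print(nm,abs(a-b)[v-12:v+12,u-12:u+12].mean().round(1))
E
```

```text
frame x edges [469.1 541.9] front y -254.3 -> centre 505.5 -302.3
tile x edges [480.7 528.3] y -264.9 -> centre 504.5 -300.9 flower [ 504.5 -302.9]
tile z 97.85716730473838 frame z 77.06314395418353
side 344 [ 531.4322193  -268.6670154    96.71232798]
scene 181 [ 526.13888799 -244.52809236   97.99488985]
bottle 3.4
clay 3.7
lacq 3.4
cup 3.0
spare 3.6
bowl 3.6
brush 38.4
```

```bash
python3 -c "
from workcell import manip
print(manip.job_done())"
```

```text
the job is handed in; nothing more can be done
None
```

The job is handed in after about 21 s: the lid is snapped shut and the gripper is holding the tile still, level and painted face up, about 10 mm above the frame. By the wrist camera it is within about 1.5 mm of centre and square to about 1°. Nothing registered a knock on the way; the final picture check cleared every bystander except the brush, where the picture had changed, probably because the arm was in the way.

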